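# Stopper press at the perfume bench: catch off, then hold the lever

## Task

One of the two bench presses has the brown stoppered bottle standing in it, the other an open cup: on the press with the bottle, first flip the safety catch right over, out of the way of the lever, then pull the lever by its handle fully to the front so that the pad presses the stopper down. Finish while the gripper is still holding the handle there, for it springs back if let go. Leave the other press and its cup and the other things on the bench alone.

Things in the scene. Friction and masses are not known exactly. Their poses are not given: they have to be found in the camera images.
- bottle: The stoppered bottle: round brown glass bottle with paper label and black stopper, 44 mm across, 80 mm tall in all; origin at the centre of its underside. It stands loose in the nest of one of the presses.
- cup: Small open white cup, 44 mm across, 45 mm tall, standing in the nest of the other press; origin at the centre of its underside.
- press_left: Left (+y) bench press, fixed: grey base plate 120 x 130 x 18 mm, two steel pillars, grey head 60 (x) x 130 (y) mm between 140 and 200 mm up; the lever stands on its +y side. Origin at the centre of the underside on the bench; its x axis points away from the press's front (the front, where the lever is pulled to, is -x), y to the left, z up.
- nest_left (a point): Centre of the nest on the base plate of the left press, 18 mm above the bench, straight under the ram; a bottle or cup stands here between four low lugs.
- handle_left (a point): Handle bar of the lever of the left press: black round bar 16 mm in diameter and 66 mm long along the press's y axis; this point, 1 mm from its middle, is the place to grip. At rest it is 284 mm above the bench and 62 mm behind (+x of) the press's centre, 120 mm to its +y side, and free above; the steel lever arm (14 mm thick) joins it at its inner (-y) end, 40 mm from this point. Its frame turns with the lever.
- lever_pivot_left (a point): Point on the pivot axis of the lever of the left press, abreast of the handle point, 170 mm above the bench; the axis runs along the press's y. The handle point moves on a circle of 130 mm radius about it.
- lever_left (a joint): Angle of the lever of the left press: 0 at rest, leaning 0.5 rad back to the press's +x; grows as the handle is pulled up and over to the press's front (-x), to its stop at 1.0 rad, leaning 0.5 rad forward at the same height. A spring brings it back when let go; about 4 N at the handle at the start, 13 N at the stop with the bottle. With the catch on, a stud on the lever arm meets the blade and it stops within about 0.1 rad. It lowers the ram by 30 mm per rad.
- catch_bar_left (a point): Finger bar at the tip of the safety catch of the left press: round steel bar 12 mm in diameter, 65 mm long along the press's x axis, its free end to the front; this point, 10 mm nearer the free end than the middle, is the place to grip or push. Closed, it is about 255 mm above the bench, 22 mm to the front and 94 mm to the +y side of the press's centre. Its frame turns with the catch.
- catch_pivot_left (a point): Point on the pivot axis of the safety catch of the left press, abreast of the finger bar's point, 206 mm above the bench; the axis runs along the press's x. The finger bar's point moves on a circle of 70 mm radius about it.
- catch_left (a joint): Angle of the safety catch of the left press: about 0 closed, leaning 45 degrees to the press's +y so that its flat blade stands in front of the lever arm; grows as it is flipped up and over to -y; upright at 0.785, fully over at its stop at 1.57, where the lever is free. Light (about 1 N at the bar), stays where it is left.
- pad_left: Round black pressing pad, 28 mm across, at the foot of the ram of the left press; origin at the centre of its underside, at rest 118 mm above the bench (20 mm above a stopper in the nest). It is sprung in the ram (1000 N/m): it meets the stopper with the lever at about 0.67 rad and presses with about 12 N at the lever's stop.
- press_right: Right (-y) bench press, fixed: grey base plate 120 x 130 x 18 mm, two steel pillars, grey head 60 (x) x 130 (y) mm between 140 and 200 mm up; the lever stands on its +y side. Origin at the centre of the underside on the bench; its x axis points away from the press's front (the front, where the lever is pulled to, is -x), y to the left, z up.
- nest_right (a point): Centre of the nest on the base plate of the right press, 18 mm above the bench, straight under the ram; a bottle or cup stands here between four low lugs.
- handle_right (a point): Handle bar of the lever of the right press: black round bar 16 mm in diameter and 66 mm long along the press's y axis; this point, 1 mm from its middle, is the place to grip. At rest it is 284 mm above the bench and 62 mm behind (+x of) the press's centre, 120 mm to its +y side, and free above; the steel lever arm (14 mm thick) joins it at its inner (-y) end, 40 mm from this point. Its frame turns with the lever.
- lever_pivot_right (a point): Point on the pivot axis of the lever of the right press, abreast of the handle point, 170 mm above the bench; the axis runs along the press's y. The handle point moves on a circle of 130 mm radius about it.
- lever_right (a joint): Angle of the lever of the right press: 0 at rest, leaning 0.5 rad back to the press's +x; grows as the handle is pulled up and over to the press's front (-x), to its stop at 1.0 rad, leaning 0.5 rad forward at the same height. A spring brings it back when let go; about 4 N at the handle at the start, 13 N at the stop with the bottle. With the catch on, a stud on the lever arm meets the blade and it stops within about 0.1 rad. It lowers the ram by 30 mm per rad.
- catch_bar_right (a point): Finger bar at the tip of the safety catch of the right press: round steel bar 12 mm in diameter, 65 mm long along the press's x axis, its free end to the front; this point, 10 mm nearer the free end than the middle, is the place to grip or push. Closed, it is about 255 mm above the bench, 22 mm to the front and 94 mm to the +y side of the press's centre. Its frame turns with the catch.
- catch_pivot_right (a point): Point on the pivot axis of the safety catch of the right press, abreast of the finger bar's point, 206 mm above the bench; the axis runs along the press's x. The finger bar's point moves on a circle of 70 mm radius about it.
- catch_right (a joint): Angle of the safety catch of the right press: about 0 closed, leaning 45 degrees to the press's +y so that its flat blade stands in front of the lever arm; grows as it is flipped up and over to -y; upright at 0.785, fully over at its stop at 1.57, where the lever is free. Light (about 1 N at the bar), stays where it is left.
- pad_right: Round black pressing pad, 28 mm across, at the foot of the ram of the right press; origin at the centre of its underside, at rest 118 mm above the bench (20 mm above a stopper in the nest). It is sprung in the ram (1000 N/m): it meets the stopper with the lever at about 0.67 rad and presses with about 12 N at the lever's stop.
- cylinder_glass: Bystander: slim white measuring cylinder, 28 mm across on a 60 mm foot, 150 mm tall; origin under its centre.
- flacon: Bystander: square greenish glass perfume flacon with brass cap, 46 x 34 mm, 88 mm tall; origin under its centre.
- vial: Bystander: small white jar with black lid, 36 mm across, 60 mm tall; origin under its centre.

How it is judged:
By the outcome, as a careful person would: the job done as asked, in the order asked, and still so for the second after the job is handed in, while the arm keeps its last pose, push and grip.
It also fails if it takes over 48 s, if anything falls off the work surface, if the arm or the gripper's body presses on something with over 40 N, if the wrist force passes 120 N, or if a joint passes its speed limit or range.

## Robot

A 6-joint arm with a two-finger parallel gripper is mounted at the origin on the work surface. World frame = base frame: x ahead of the robot, y to its left, z up, the work surface at z = 0. Lengths are in m, angles in rad, forces in N, time in s.
With the tool pointing down it reaches from about 0.225 to 0.875 m from the base axis. Payload 3.4 kg.
Tool frame: the origin (TCP) lies at the very end of the fingers, on their centre line; the grasp point (between the pads) lies 19 mm behind it (ctrl.grip_depth is the z of the grasp point in the tool frame, in m); z points along the fingers, y is the line along which they close (so a half turn about z gives the same grasp; the last joint's range is limited). The gripper opens to 85 mm and grips with 20 to 120 N. Pads are 22 mm wide; open, the fingers measure 114 mm over their backs; the gripper's body (76 mm by 85 mm) begins 54 mm behind the grasp point. The pads swing forward as they close: fully open they stand 13 mm farther back than shut.
Start: joints at [1.028, 0.276, 1.505, -0, 1.361, -0.121], TCP at [0.235, 0.525, 0.231] pointing down, gripper open.
Joint ranges: [-2.89, 2.89], [-0.75, 2.08], [0.22, 2.7], [-1.18, 4.32], [0.11, 2.71], [-2.7, 2.7]. Speed limits (rad/s): [2.57, 2.57, 3.14, 3.14, 3.14, 3.14].

## Interface

Orientations are given as a rotation vector (axis times angle).
In Python, from workcell import ctrl, eyes gives the robot as it stands.
- The arm moves only by the tool apply_moves, never from a script. Its argument "plan" is a list that holds one entry, the list of rows, each a list of 4 numbers: the shift along the tool's x, y, z in units of 40 mm (1.0 is 40 mm), then the turn about the tool's z in units of 5 degrees (1.0 is 5 degrees). A call has 1 to 20 rows; each row is the pose to reach, as a shift and turn from the pose commanded when the call began, along the tool's axes at that moment; what a row does not reach only later rows make up. A row lasts 1/12 s, in which the tool goes at most 41.7 mm and 7.16 degrees, less where a joint would pass 70% of its speed; a pose out of reach is approached as far as the arm can. A call with a gripper value outside its range is refused whole. "jaw" is the closure in counts, from 0 (fully open) to 255 (shut), set as the call begins (left out, the last holds). The fingers move at their own pace and stop on an object; the grip force is fixed at half the most. Time passes only in rows, so rows that repeat a pose let the fingers close. It gives the time, the measured TCP pose, the force, the opening and the grip force at its end, in the units of the state.
- ctrl.get_state(): the state, without advancing time (a new reading comes with each control period).
- eyes.read_camera(name): name is "scene" or "top" or "wrist"; returns the picture (480x640x3 uint8, blue, green, red); there is no depth.
- eyes.camera_info(name): a dict with "mtx" (3x3 intrinsics, pixels), "view" (4x4, takes a point from world to camera coordinates). Camera axes: x right, y up, looking along -z (the intrinsics and any distortion apply to the point x, -y, -z); pixel columns grow to the right and rows downward; lengths in m; the calibration is good to about 2 mm. A picture is of the moment at which its call begins: read the wrist's pose just before it. camera_info takes no time and is no camera call; for the wrist camera it gives the pose at the moment of the call.
- ctrl.finish_job(): hands the job in; it is judged then, once.
The state is a dict: "clock": time; "joint_positions": joint angles; "joint_vel": joint speeds; "tau": joint torques, N m; "tcp_pos": TCP position; "ee_rot": TCP orientation; "force": force on the tool from outside, world axes, zero at the start; "wrist_torque": the same for the moment, N m; "width": finger opening in m; "finger_force": force on a finger pad.
Only numpy, scipy, OpenCV 4.12 (cv2) and the standard library are available. Lean on these libraries where they do the work, as an engineer would, in place of code of your own. Each camera call takes 0.05 s, during which the arm holds its last target. There are 200 camera calls.

## Working session

There is one attempt and no reset: what is moved stays moved. The work goes in short steps, Python scripts to look and compute and a tool call to move; the robot and the scene stay as the last step left them, time stands still between calls to the robot, and variables do not carry over. Pictures are saved under pics/ and viewed, at most 10 in all, crops included, and the job is handed in when it is done.

Besides the shell and the picture viewer there is one more tool, called as a command line: name --argument value ..., lists and objects as JSON in quotes. apply_moves: Moves the arm, as the interface text tells. Its arguments: {"type":"object","properties":{"plan":{"type":"array"},"jaw":{"type":"number"}},"required":["plan"]}

```bash
mkdir -p pics
python3 - <<'E'
from workcell import ctrl, eyes
import cv2, numpy as np
for n in("scene","top"):
    im=eyes.read_camera(n); cv2.imwrite(f"pics/{n}0.png",im)
    i=eyes.camera_info(n); print(n,np.round(i["mtx"],1).tolist(),np.round(i["view"],3).tolist(),[k for k in i])
s=ctrl.get_state(); print(s["clock"],s["tcp_pos"],s["ee_rot"],s["width"],ctrl.grip_depth)
E
```

```text
scene [[558.4, 0.0, 324.8], [0.0, 558.4, 242.8], [0.0, 0.0, 1.0]] [[0.318, 0.948, -0.009, -0.201], [-0.78, 0.267, 0.566, 0.336], [0.539, -0.173, 0.824, -1.618], [0.0, 0.0, 0.0, 1.0]] ['mtx', 'view']
top [[578.6, 0.0, 325.7], [0.0, 578.6, 245.6], [0.0, 0.0, 1.0]] [[-0.019, -1.0, -0.005, 0.04], [0.996, -0.019, 0.084, -0.569], [-0.084, -0.003, 0.996, -1.601], [0.0, 0.0, 0.0, 1.0]] ['mtx', 'view']
0.1 [0.23517706 0.52420381 0.23050983] [-6.57554918e-01 -3.07145277e+00  2.47995675e-03] 0.0850081462235315 -0.0187
```

View pics/scene0.png

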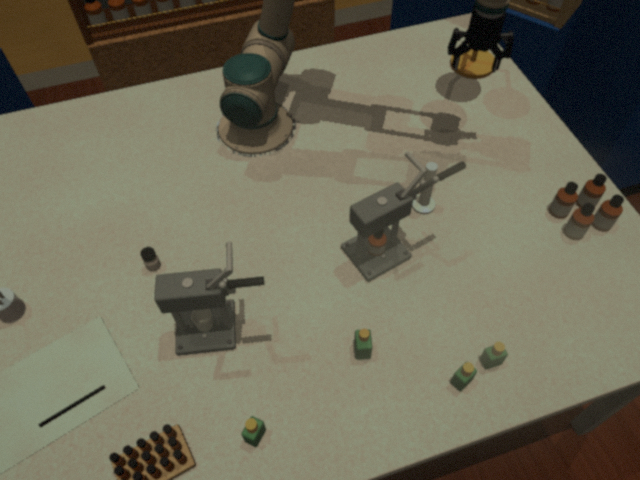

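View pics/top0.png

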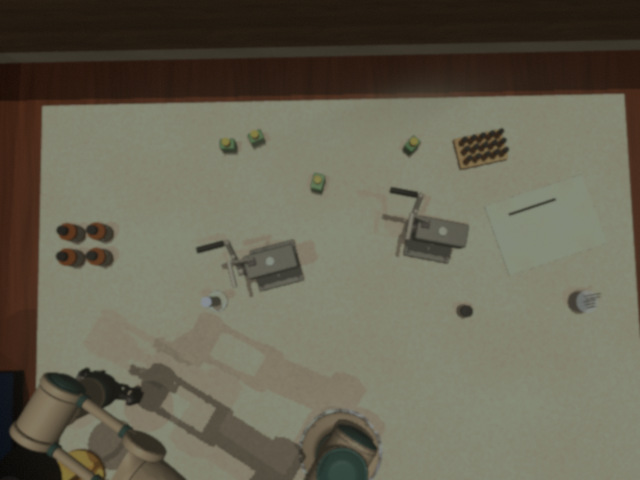

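The bottle (brown, scene px 377,240) is in the left press (scene head about 380,207; top head about 270,261, handle about 210,246). The cup is in the right press. The cylinder stands close to the left press, at top (212,300). I'll zoom in next.

```bash
cat > h.py <<'E'
import numpy as np
from workcell import ctrl, eyes
def ray(info,u,v):
    K=np.array(info["mtx"]);V=np.array(info["view"])
    d=np.linalg.inv(K)@[u,v,1]; d=np.array([d[0],-d[1],-d[2]])
    R=V[:3,:3]; return -R.T@V[:3,3], R.T@d
def onz(info,u,v,z):
    c,d=ray(info,u,v); return c+d*(z-c[2])/d[2]
def proj(info,p):
    V=np.array(info["view"]);q=V[:3,:3]@p+V[:3,3]; w=np.array(info["mtx"])@[q[0],-q[1],-q[2]]; return w[:2]/w[2]
E
python3 - <<'E'
from h import *
import cv2
t=cv2.imread("pics/top0.png"); s=cv2.imread("pics/scene0.png")
a=cv2.resize(t[225:325,185:318],(800,600),interpolation=cv2.INTER_CUBIC)[:, :]
a=cv2.convertScaleAbs(a,alpha=1.6)
cv2.imwrite("pics/tz.png",a)
b=cv2.convertScaleAbs(cv2.resize(s[140:290,330:480],(600,600),interpolation=cv2.INTER_CUBIC),alpha=1.6)
cv2.imwrite("pics/sz.png",b)
# black handle mask
i=eyes.camera_info("top")
m=(t[225:325,185:318].max(2)<45).astype(np.uint8)
n,l,st,c=cv2.connectedComponentsWithStats(m)
for k in range(1,n):
    if st[k,4]>40:
        ys,xs=np.where(l==k); r=cv2.minAreaRect(np.c_[xs,ys].astype(np.float32)); print(st[k],c[k]+[185,225],r, onz(i,*(c[k]+[185,225]),.284))
E
```

```text
(no output)
```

View pics/tz.png

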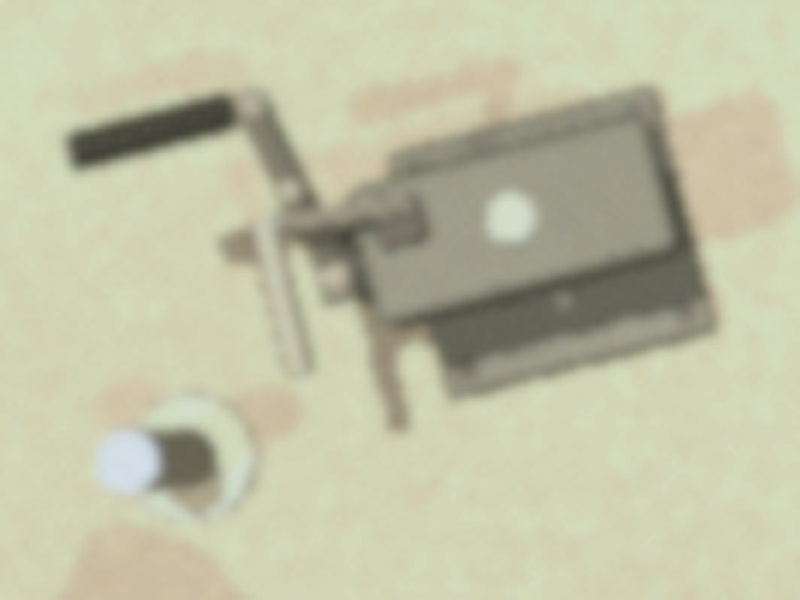

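View pics/sz.png

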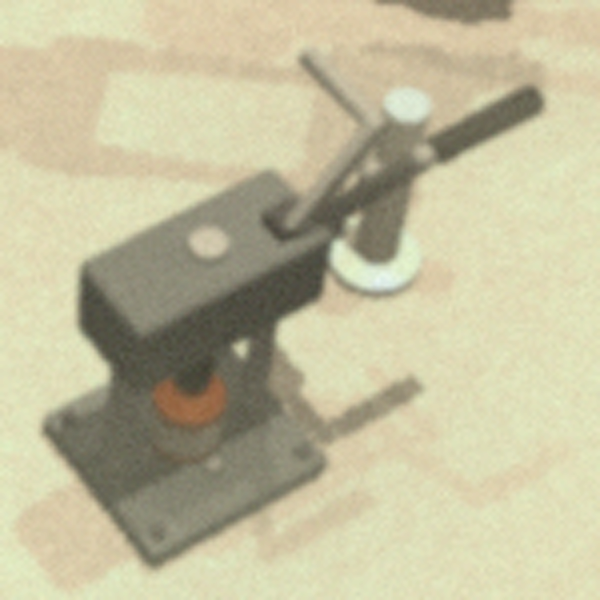

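Top crop: handle (70,152)–(240,108), catch bar (268,220)–free end (300,372), ram disc (511,216). Scene crop: bar free end (305,55)–(372,122), handle (435,155)–(537,98).

Run:
```python
from h import *
from scipy.spatial.transform import Rotation as R
T=eyes.camera_info("top");S=eyes.camera_info("scene")
t=lambda x,y:(185+x/6.015,225+y/6.0); s=lambda x,y:(330+x/4,140+y/4)
def tri(a,b):
    c1,d1=ray(T,*t(*a));c2,d2=ray(S,*s(*b))
    k=np.linalg.lstsq(np.c_[d1,-d2],c2-c1,rcond=None)[0]
    p,q=c1+k[0]*d1,c2+k[1]*d2; return (p+q)/2,np.linalg.norm(p-q)
for n,a,b in [("h_out",(70,152),(540,98)),("h_in",(240,108),(435,155)),("bar_free",(300,372),(305,57)),("bar_root",(268,220),(375,122)),("disc",(511,216),(209,241)),("cyl",(130,461),(408,106))]:
    p,e=tri(a,b);print(n,p.round(4),round(e,4))
ho,hi=onz(T,*t(70,152),.284),onz(T,*t(240,108),.284)
bf,br=onz(T,*t(300,372),.255),onz(T,*t(268,220),.255)
print("z",ho,hi,bf,br,onz(T,*t(511,216),.202),onz(T,*t(190,458),.003))
yaw=np.degrees(np.arctan2(-(ho-hi)[0],(ho-hi)[1])),np.degrees(np.arctan2((br-bf)[1],(br-bf)[0]))
print(yaw)
print(R.from_rotvec(ctrl.get_state()["ee_rot"]).as_matrix().round(3))
i=eyes.camera_info("wrist");c=-np.array(i["view"])[:3,:3].T@np.array(i["view"])[:3,3];print(c,i["view"])
```

```text
h_out [0.5432 0.3352 0.2821] 0.0034
h_in [0.5594 0.2686 0.2802] 0.0034
bar_free [0.4547 0.2477 0.2545] 0.0008
bar_root [0.5155 0.2596 0.2621] 0.0006
disc [0.5188 0.1692 0.2035] 0.0015
cyl [0.4203 0.34   0.1465] 0.0029
z [0.54235329 0.33312167 0.284     ] [0.55842044 0.26633481 0.284     ] [0.45479454 0.24805526 0.255     ] [0.51581034 0.26049541 0.255     ] [0.51868402 0.16860943 0.202     ] [0.41934332 0.34056745 0.003     ]
(np.float64(13.526801981926189), np.float64(11.523756957198156))
[[-0.912  0.409 -0.001]
 [ 0.409  0.912 -0.001]
 [ 0.    -0.002 -1.   ]]
[0.16919793 0.5533259  0.37245851] [[ 0.40900045  0.91253215 -0.00192649 -0.57341216]
 [-0.87634931  0.39219281 -0.2796367   0.03541912]
 [-0.25442192  0.11605981  0.96010396 -0.37877013]
 [ 0.          0.          0.          1.        ]]
```

apply_moves --plan '[[[-7.0,-1.6,-1.75,10.6],[-7.0,-1.6,-1.75,10.6],[-7.0,-1.6,-1.75,10.6],[-7.0,-1.6,-1.75,10.6],[-7.0,-1.6,-1.75,10.6],[-7.0,-1.6,-1.75,10.6],[-7.0,-1.6,-1.75,10.6],[-7.0,-1.6,-1.75,10.6],[-7.0,-1.6,-1.75,10.6],[-7.0,-1.6,-1.75,10.6],[-7.0,-1.6,-1.75,10.6]]]' --jaw 255

```text
clock: 1.02
tcp_pos: [0.4634, 0.352, 0.3006]
ee_rot: [-1.956, -2.457, 0.002]
force: [-1.2, 1.0, 0.4]
width: 0.0001
finger_force: 0.0
```

Run:
```python
from h import *
import cv2
i=eyes.camera_info("wrist");im=eyes.read_camera("wrist");cv2.imwrite("pics/w1.png",cv2.convertScaleAbs(im,alpha=1.5))
np.savez("w1.npz",mtx=i["mtx"],view=i["view"])
s=ctrl.get_state();print(s["clock"],s["tcp_pos"],s["joint_positions"],s["width"])
```

```text
1.0667 [0.46327721 0.35227138 0.30072278] [5.30159969e-01 2.57953881e-01 1.36062218e+00 6.80363583e-04
 1.52454707e+00 3.03610900e-01] -3.394684282020695e-05
```

View pics/w1.png

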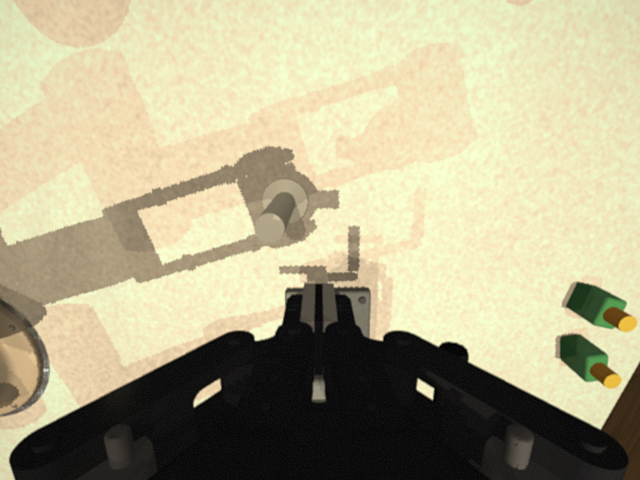

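The closed fingers hide the press in the wrist view, so I'll rely on the top and scene measurements, which agree to about 3 mm. Next, I'll go down beside the catch bar and push it over.

apply_moves --plan '[[[-0.7,-0.35,0.8,0],[-1.5,-0.35,1.6,0],[-1.5,-0.35,1.6,0],[-1.5,-0.35,1.6,0],[-1.75,-0.35,1.6,0],[-2.0,-0.35,1.6,0],[-2.25,-0.35,1.6,0],[-2.5,-0.35,1.6,0],[-2.5,-0.35,1.6,0]]]'

```text
clock: 1.82
tcp_pos: [0.4743, 0.2495, 0.2383]
ee_rot: [1.959, 2.453, 0.001]
force: [-0.2, 0.2, 1.1]
width: -0.0002
finger_force: 0.0
```

Run:
```python
from h import *
import cv2
a=eyes.read_camera("top")[215:325,185:318];b=eyes.read_camera("scene")[120:270,330:480]
cv2.imwrite("pics/m1.png",cv2.convertScaleAbs(np.hstack([cv2.resize(a,(400,331),interpolation=2),cv2.resize(b,(331,331),interpolation=2)]),alpha=1.6))
s=ctrl.get_state();print(s["clock"],s["tcp_pos"],s["force"])
```

```text
1.9167 [0.4736151  0.25042173 0.23770103] [ 0.13362531 -0.21716191 -0.5890568 ]
```

View pics/m1.png

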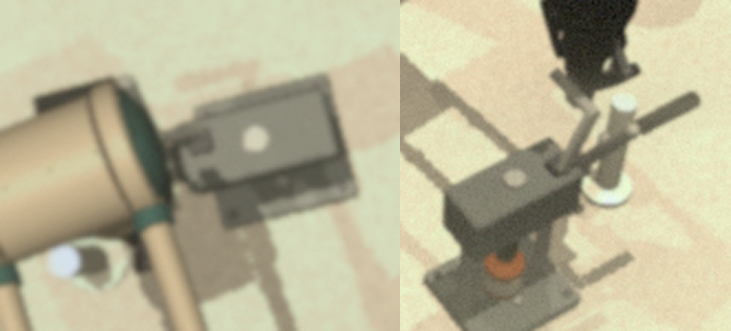

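The finger is on the bar and the catch is rising: the bar is at crop (570,90) and its arm is steeper than before. I'll keep pushing.

apply_moves --plan '[[[-0.25,0,0,0],[-0.5,0,0,0],[-0.75,0,0,0],[-1.0,0,0,0],[-1.25,0,0,0],[-1.5,0,0,0],[-1.7,0,0,0],[-1.85,0,0,0],[-1.95,0,0,0],[-1.95,0,0,0]]]'

```text
clock: 2.75
tcp_pos: [0.4905, 0.1749, 0.2372]
ee_rot: [-1.96, -2.454, -0.001]
force: [-0.4, 1.7, -0.5]
width: 0.0001
finger_force: 0.8
```

Run:
```python
from h import *
import cv2
a=eyes.read_camera("top")[215:325,185:318];b=eyes.read_camera("scene")[120:270,330:480]
cv2.imwrite("pics/m2.png",cv2.convertScaleAbs(np.hstack([cv2.resize(a,(400,331),interpolation=2),cv2.resize(b,(331,331),interpolation=2)]),alpha=1.6))
s=ctrl.get_state();print(s["clock"],s["tcp_pos"],s["force"])
```

```text
2.85 [0.49044237 0.17487923 0.23721535] [ 0.27483379  0.67697181 -0.11497168]
```

View pics/m2.png

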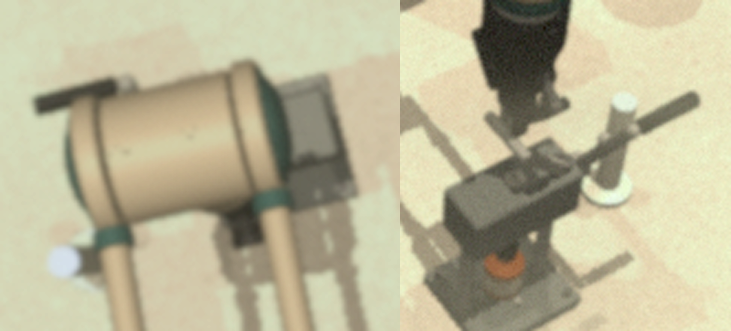

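The catch bar is over the head, at crop (505,135), with little force on it. I'll push until the force shows the stop.

apply_moves --plan '[[[-0.08,0,0,0],[-0.15,0,0,0],[-0.15,0,0,0],[-0.15,0,0,0]]]'

```text
clock: 3.18
tcp_pos: [0.4907, 0.1743, 0.2372]
ee_rot: [-1.953, -2.45, -0.011]
force: [-2.8, 12.8, -2.8]
width: 0.0003
finger_force: 6.8
```

The reading rose to 13 N with no motion, so the catch is at its stop. Now I'll back off, rise, open and go above the handle.

apply_moves --plan '[[[0.4,0,0,0],[0.5,0,-0.8,0],[0.5,0,-1.6,0],[0.8,0.2,-2.3,0],[1.6,1.0,-2.3,0],[2.4,1.8,-2.3,0],[2.9,2.2,-2.3,0],[2.9,2.2,-2.3,0],[2.9,2.2,-2.3,0]]]'

```text
clock: 3.93
tcp_pos: [0.5524, 0.3029, 0.3281]
ee_rot: [1.956, 2.458, -0.003]
force: [0.1, -0.8, -0.0]
width: 0.0003
finger_force: 0.0
```

apply_moves --plan '[[[0,0,0,0],[0,0,0,0],[0,0,0,0],[0,0,0,0],[0,0,0,0],[0,0,0,0]]]' --jaw 0

```text
clock: 4.43
tcp_pos: [0.5518, 0.3012, 0.3298]
ee_rot: [1.96, 2.455, 0.001]
force: [0.5, 0.1, -0.4]
width: 0.0728
finger_force: 0.0
```

Run:
```python
from h import *
import cv2
w=eyes.read_camera("wrist");b=eyes.read_camera("scene")[110:260,330:480]
cv2.imwrite("pics/m3.png",cv2.convertScaleAbs(np.hstack([cv2.resize(w,(460,345),interpolation=2),cv2.resize(b,(340,345),interpolation=2)]),alpha=1.6))
s=ctrl.get_state();p=s["tcp_pos"];y=np.radians(13);ex=np.array([np.cos(y),np.sin(y)]);ey=np.array([-ex[1],ex[0]])
print(s["clock"],p,s["width"]);d=np.array([.5513,.3008])-p[:2]
print("to handle tool x,y,z units",d@ey/.04,d@ex/.04,(p[2]-.265)/.04)
```

```text
4.5333 [0.55185612 0.30141535 0.32956063] 0.08456204896338962
to handle tool x,y,z units -0.011862015744073714 -0.017007343791411583 1.6140156575503106
```

View pics/m3.png

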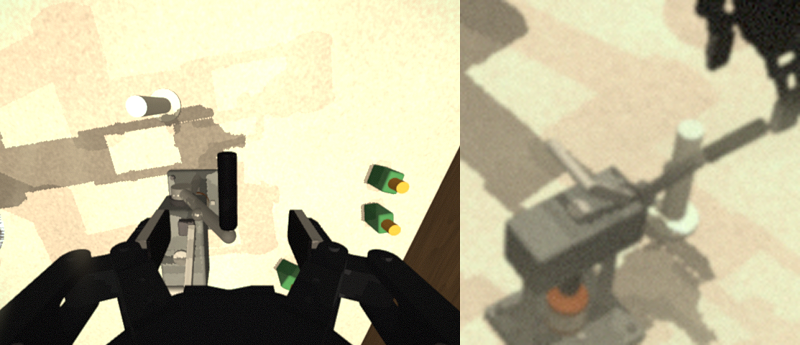

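The handle (wrist view px 227,190) is centred between the open fingers, and the catch lies over the head. I'll descend and grip.

apply_moves --plan '[[[0,0,0.5,0],[0,0,1.0,0],[0,0,1.4,0],[0,0,1.6,0],[0,0,1.6,0]]]'

```text
clock: 4.95
tcp_pos: [0.5509, 0.3012, 0.2631]
ee_rot: [-1.958, -2.454, 0.006]
force: [0.6, 0.1, -0.3]
width: 0.0854
finger_force: 0.0
```

apply_moves --plan '[[[0,0,0,0],[0,0,0,0],[0,0,0,0],[0,0,0,0],[0,0,0,0],[0,0,0,0],[0,0,0,0],[0,0,0,0],[0,0,0,0]]]' --jaw 255

```text
clock: 5.7
tcp_pos: [0.5508, 0.3016, 0.2661]
ee_rot: [-1.958, -2.455, 0.002]
force: [-4.9, -1.3, 4.7]
width: 0.0141
finger_force: 58.8
```

apply_moves --plan '[[[0,-0.14,-0.07,0],[0,-0.29,-0.14,0],[0,-0.45,-0.2,0],[0,-0.6,-0.25,0],[0,-0.75,-0.29,0],[0,-0.91,-0.33,0],[0,-1.07,-0.36,0],[0,-1.23,-0.38,0],[0,-1.4,-0.39,0],[0,-1.56,-0.4,0],[0,-1.56,-0.4,0]]]'

```text
clock: 6.62
tcp_pos: [0.4968, 0.2885, 0.2851]
ee_rot: [1.953, 2.447, 0.021]
force: [9.5, 0.0, 6.6]
width: 0.0138
finger_force: 59.2
```

apply_moves --plan '[[[0,-0.16,0.01,0],[0,-0.32,0.02,0],[0,-0.48,0.04,0],[0,-0.64,0.07,0],[0,-0.8,0.11,0],[0,-0.96,0.15,0],[0,-1.11,0.2,0],[0,-1.26,0.26,0],[0,-1.41,0.33,0],[0,-1.56,0.4,0],[0,-1.66,0.44,0],[0,-1.66,0.44,0]]]'

```text
clock: 7.62
tcp_pos: [0.4348, 0.2736, 0.2698]
ee_rot: [1.948, 2.443, 0.029]
force: [9.0, -3.2, 16.7]
width: 0.0142
finger_force: 64.7
```

Run:
```python
from h import *
import cv2
b=eyes.read_camera("scene")[120:290,320:490];a=eyes.read_camera("top")[215:325,185:318]
cv2.imwrite("pics/m4.png",cv2.convertScaleAbs(np.hstack([cv2.resize(b,(500,500),interpolation=2),cv2.resize(a,(300,500))]),alpha=1.6))
s=ctrl.get_state();p=s["tcp_pos"];print(s["clock"],p,s["force"],s["width"],s["finger_force"])
d=p-np.array([.5508,.3016,.2661]);y=np.radians(13);print(d[0]*np.cos(y)+d[1]*np.sin(y),d[2])
```

```text
7.7167 [0.43518743 0.27366121 0.26996457] [ 9.57052311 -4.15009476 16.11306304] 0.01382126622577937 64.76769626140594
-0.11893428975458771 0.0038645692755117644
```

View pics/m4.png

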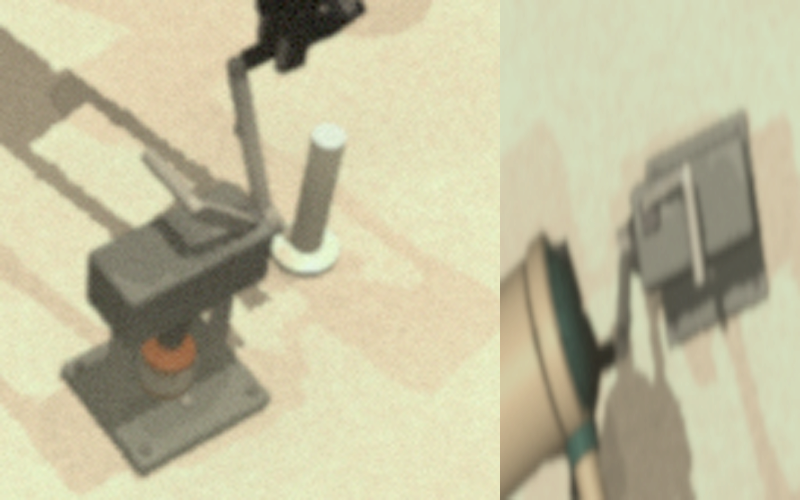

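The lever leans forward and the pad is at the stopper (crop 170,335). It has moved 119 of 124.6 mm, so I'll pull the rest.

apply_moves --plan '[[[0,-0.08,0.05,0],[0,-0.16,0.09,0],[0,-0.2,0.12,0],[0,-0.2,0.12,0],[0,-0.2,0.12,0]]]'

```text
clock: 8.13
tcp_pos: [0.4295, 0.2723, 0.2663]
ee_rot: [1.947, 2.44, 0.034]
force: [12.3, -2.5, 18.6]
width: 0.0141
finger_force: 66.0
```

apply_moves --plan '[[[0,-0.1,0.05,0],[0,-0.15,0.08,0],[0,-0.15,0.08,0],[0,-0.15,0.08,0]]]'

```text
clock: 8.47
tcp_pos: [0.4292, 0.2723, 0.266]
ee_rot: [1.942, 2.433, 0.052]
force: [19.8, -3.0, 25.2]
width: 0.0144
finger_force: 66.7
```

It moved only 0.3 mm while the force rose about 8 N, so the lever is at its stop. I'll hold briefly, check the cameras, then hand in.

apply_moves --plan '[[[0,0,0,0],[0,0,0,0],[0,0,0,0],[0,0,0,0],[0,0,0,0],[0,0,0,0]]]'

```text
clock: 8.97
tcp_pos: [0.4292, 0.2723, 0.2661]
ee_rot: [1.942, 2.433, 0.052]
force: [21.3, -2.0, 25.1]
width: 0.014
finger_force: 66.7
```

Run:
```python
from h import *
import cv2
b=eyes.read_camera("scene")[120:290,320:490]
cv2.imwrite("pics/m5.png",cv2.convertScaleAbs(cv2.resize(b,(600,600),interpolation=2),alpha=1.6))
s=ctrl.get_state();print(s["clock"],s["tcp_pos"],s["force"],s["width"])
```

```text
9.0167 [0.42922921 0.27224832 0.2660364 ] [21.02387471 -2.49764843 24.43347761] 0.014058245843024342
```

View pics/m5.png

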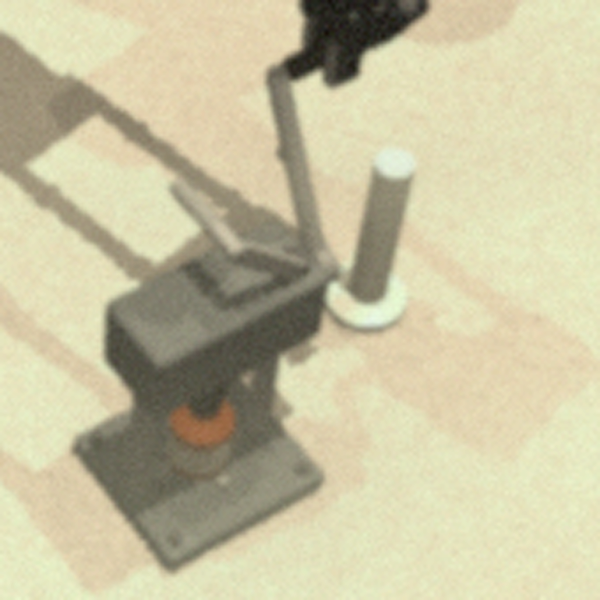

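The lever is fully forward with the handle gripped (280,75), the catch is over (205,215), the bottle is in its nest, and the cylinder is untouched.

```bash
python3 -c "
from workcell import ctrl
print(ctrl.finish_job())"
```

```text
the job is handed in; nothing more can be done
None
```

On the left press, which holds the bottle, I flipped the catch over to its stop and pulled the lever to its front stop. I handed the job in at about 9 s with the gripper still holding the handle; no verdict was returned.

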